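Close the pimento jar: sealing disk, then locking collar

ROBOT

A 6-joint arm with a two-finger parallel gripper is mounted at the origin on the work surface. World frame = base frame: x ahead of the robot, y to its left, z up, the work surface at z = 0. Lengths are in mm, angles in rad, forces in N, time in s.
With the tool pointing down it reaches from about 200 to 875 mm from the base axis. Payload 3.4 kg.
Tool frame: the origin (TCP) lies on the centre line of the jaws, within the pads' length; the fingertips stand 25 mm ahead of it and the grasp point (between the pads) lies 6 mm ahead of it; z points along the fingers, y is the line along which they close (so a half turn about z gives the same grasp; the last joint's range is limited). The gripper opens to 94 mm and grips with 3 to 60 N. Pads are 16 mm wide; open, the fingers measure 119 mm over their backs; the gripper's body (75 mm by 177 mm) begins 78 mm behind the grasp point.
Start: joints at [1.111, 0.276, 1.505, -0, 1.361, -0.121], TCP at [191.122, 542.342, 230.493] pointing down, gripper open.
Joint ranges: [-2.89, 2.89], [-0.75, 2.08], [0.22, 2.7], [-1.18, 4.32], [0.11, 2.71], [-2.7, 2.7]. Speed limits (rad/s): [2.57, 2.57, 3.14, 3.14, 3.14, 3.14].

INTERFACE

Orientations are given as [roll, pitch, yaw] about the fixed x, y, z axes, in that order (R = Rz(yaw) Ry(pitch) Rx(roll)).
In Python, from cell import env gives the robot as it stands. The module is installed in compiled form; this text tells all that it offers.
- The arm moves only by the tool apply_moves, never from a script. Its argument "commands" is a list of rows, each a list of 7 numbers: the shift along the world's x, y, z each as a share of 0.025 m, from -1 to 1, then the turn, a rotation vector about the world's x, y, z each as a share of 5 degrees, from -1 to 1, then the opening, from 0 (shut) to 1 (fully open). A call has 1 to 12 rows; each row shifts and turns the commanded pose from where the row before left it; what a row does not reach is not made up. A row lasts 1/12 s, in which the tool goes at most 41.7 mm and 7.16 degrees, less where a joint would pass 70% of its speed; a pose out of reach is approached as far as the arm can. A call with a number of a shift or a turn outside -1 to 1 is refused whole. A call with a gripper value outside its range is refused whole. The fingers move at their own pace and stop on an object; "force" is the grip in N (left out, the last holds). Time passes only in rows, so rows that do not move let the fingers close. It gives the time, the measured TCP pose, the force, the opening and the grip force at its end, in the units of the state.
- env.get_obs(): the state, without advancing time (a new reading comes with each control period).
- env.get_image(name): name is "scene" or "top" or "wrist"; returns a dict with "pixels" (420x560x3 uint8, red, green, blue), "intrinsics" (3x3 intrinsics, pixels), "k1" (the pictures are not rectified: a ray, as slopes to the right and down, at radius r is drawn at 1 + k1 r^2 times it, then the intrinsics apply), "xyz" and "orientation" of the camera in the world. Camera axes: x right, y down, z forward; pixel columns grow to the right and rows downward; lengths in mm; the calibration is good to about 2 mm. A picture is of the moment at which its call begins. There is no depth.
- env.hand_in(): hands the job in; it is judged then, once.
Trained networks look in a picture, given as the dict that the camera call returned (one of the last four; its "shot" number tells which), for a name from the list of things; names that differ only in an ending like _2 or _b are one class to them, and where a whole thing is asked for, a point or a joint stands for the part that bears it (a point fixed in the world has none). Each returns a list of dicts, best first, with "score" (0 to 1); they miss things now and then, are a little off and sometimes report something else, mostly with a low value. They report only what shows in the picture. A call takes as long as a camera call. They do not tell look-alikes from the thing itself.
- env.search_frame(thing, picture): "position" ([x, y, z] in mm, in world coordinates, good to about 4 mm: the middle of the surface that is visible of it).
The state is a dict: "clock": time; "joint_pos": joint angles; "qd": joint speeds; "effort": joint torques, N m; "tool_pos": TCP position; "tcp_rot": TCP orientation; "ft_force": force on the tool from outside, world axes, zero at the start; "moment": the same for the moment, N m; "width": finger opening in mm; "gripper_force": force on a finger pad.
Only numpy, scipy, OpenCV 4.12 (cv2) and the standard library are available. Lean on these libraries where they do the work, as an engineer would, in place of code of your own. Each camera call takes 0.05 s, during which the arm holds its last target. There are 200 camera calls.

TASK

Close the squat clay pimento jar on the sideboard: first drop the steel sealing disk into its mouth, knob up, and let it go so that it lies flat. Then lower the eared locking collar over the neck with its two ears clear of the jar's two hooks, turn it clockwise (seen from above) until both ears are fully home under the hooks, and let go.

Things in the scene. Friction and masses are not known exactly. Their poses are not given: they have to be found in the camera images.
- mouth (a point): Centre of the rim of the jar's mouth, 93 mm above the table; z up, +x and -x point at its two hooks (half a turn is the same). A squat clay jar 116 mm wide, fixed, on a 130 mm square wooden base. Neck 50 mm wide outside, 42 mm inside; a flat ledge 9 mm below the rim takes the disk; the flat shoulder is 26 mm below the rim.
- hook (a point): Top of the arm of one of two like dark steel hooks on the shoulder, 10 mm below the rim, 47 mm from the jar's axis on the mouth's +x side; the other is opposite. 25 mm wide, 39 to 55 mm from the axis, arm 12 to 16 mm above the shoulder. An ear turning clockwise (from above) slides in under the arm and meets a stop 3 degrees past its middle.
- disk_knob (a point): Loose steel sealing disk, upright: 36 mm wide, 8 mm thick, underside narrowed to 26 mm, knob 14 mm wide rising from its middle to 40 mm above the underside. This point is on the knob's axis, 32 mm above the underside: grip the knob here. Home, it is 23 mm above the rim. z up. (A similar lid 62 mm wide does not fit.)
- collar_grip (a point): Loose brass collar: tube 64 mm wide, 48 mm tall, bore 58, foot flared to 72, with two ears on its +x and -x sides at the foot, 14 wide, 5 thick, to 46 mm from the axis. Point: on the axis, 38 mm above the underside; grip across here, any yaw. Home, 14 mm above the rim, x along the mouth's x. Lower it with the ears 60 (40 to 140) degrees anticlockwise of the hooks. (A like ring has no ears.)
Not all that is in view belongs to the job. Leave any red look-alike of the part that bears collar_grip alone. What is shaped like the part that bears disk_knob but yellow is not meant.

How it is judged:
By the outcome, as a careful person would: the job done as asked, in the order asked, and still so for the second after the job is handed in, with the robot touching nothing.
It also fails if it takes over 58 s, if anything falls off the work surface, if the arm or the gripper's body presses on something with over 40 N, if the wrist force passes 120 N, or if a joint passes its speed limit or range.

## Working session

There is one attempt and no reset: what is moved stays moved. The work goes in short steps, Python scripts to look and compute and a tool call to move; the robot and the scene stay as the last step left them, time stands still between calls to the robot, and variables do not carry over. Pictures are saved under pics/ and viewed, at most 10 in all, crops included, and the job is handed in when it is done.

Besides the shell and the picture viewer there is one more tool, called after ">>>" by a JSON object that holds its "method" and its "body", one argument or row to a line. apply_moves: Moves the arm, as the interface text tells. Shift numbers are shares of 0.025 m and turn numbers shares of 5 degrees, none past 1 either way. Its arguments: {"type":"object","properties":{"commands":{"type":"array"},"force":{"type":"number"}},"required":["commands"]}

```bash
mkdir -p pics; cat > h.py <<'E'
import numpy as np, cv2
from scipy.spatial.transform import Rotation as R
from cell import env
def rot(o):
    o=np.array(o,float)
    return o if o.shape==(3,3) else R.from_euler('xyz',o).as_matrix()
def save(p,n): cv2.imwrite(f'pics/{n}.png',p['pixels'][:,:,::-1])
def proj(p,X):
    c=rot(p['orientation']).T@(np.array(X,float)-np.array(p['xyz']))
    s=c[:2]/c[2]; s=s*(1+p['k1']*(s@s)); K=np.array(p['intrinsics'])
    return K[0,0]*s[0]+K[0,2],K[1,1]*s[1]+K[1,2]
def unproj(p,u,v,z):
    K=np.array(p['intrinsics']); d=np.array([(u-K[0,2])/K[0,0],(v-K[1,2])/K[1,1]]); s=d.copy()
    for _ in range(20): s=d/(1+p['k1']*(s@s))
    r=rot(p['orientation'])@np.array([s[0],s[1],1]); c=np.array(p['xyz'])
    return c+r*(z-c[2])/r[2]
E
python3 - <<'E'
from h import *
o=env.get_obs(); print(o)
ims=[]
for n in ['top','scene']:
    p=env.get_image(n); save(p,n+'0'); print(n,p['xyz'],p['orientation'],p['k1'])
    for t in ['mouth','hook','disk_knob','collar_grip']:
        for d in env.search_frame(t,p)[:5]: print(t,np.round(d['position'],0),round(d['score'],2),np.round(proj(p,d['position'])))
E
```

```text
{'clock': 0.0, 'joint_pos': array([ 1.11098099e+00,  2.76580890e-01,  1.50609058e+00, -3.64648824e-05,
        1.36071870e+00, -1.20986970e-01]), 'qd': array([ 0.00136391, -0.00022671,  0.00102194, -0.0002009 , -0.00119923,
       -0.00027832]), 'effort': array([-1.90699822e-03, -4.04582906e+01, -2.37227207e+01,  7.02957110e-02,
        3.41312005e-02, -1.22094398e-04]), 'tool_pos': array([190.89854711, 541.83674694, 229.62972094]), 'tcp_rot': array([-3.13980398e+00, -1.81556816e-04,  2.80277176e+00]), 'ft_force': array([ 0.45601532,  0.45235742, -0.45370067]), 'moment': array([-0.08195471,  0.03993721, -0.04064583]), 'gripper_force': 0.0, 'width': 93.92454860847403}
top [315.14670298  35.25594299 903.20829763] [-2.94155446 -0.00422365 -1.56266849] 0.02829374411088233
mouth [514. -30.  66.] 0.69 [307. 197.]
hook [518. -20.  64.] 0.78 [302. 195.]
disk_knob [ 342. -234.    9.] 0.78 [399. 281.]
disk_knob [ 419. -230.    5.] 0.61 [395. 246.]
collar_grip [595. 351.  25.] 0.92 [136. 165.]
collar_grip [576. 234.  29.] 0.55 [187. 173.]
scene [ 988.85956867 -328.84104801  910.39325186] [-2.49357035 -0.01565467  0.97184492] -0.0067764362736938
mouth [555. -38.  68.] 0.9 [271. 259.]
hook [552. -39.  64.] 0.67 [270. 259.]
disk_knob [ 430. -234.    7.] 0.77 [152. 277.]
disk_knob [ 345. -239.    8.] 0.67 [131. 248.]
collar_grip [606. 356.  24.] 0.73 [436. 200.]
collar_grip [589. 227.  25.] 0.66 [386. 221.]
```

View pics/top0.png

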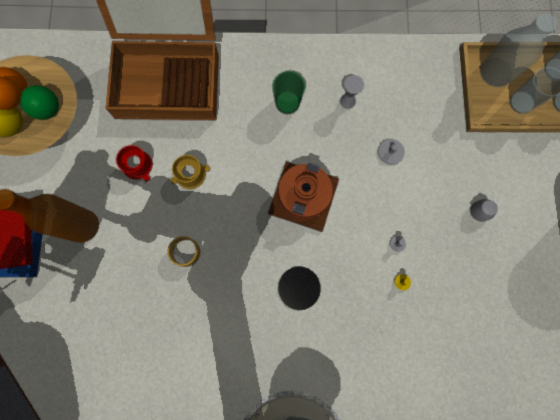

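View pics/scene0.png

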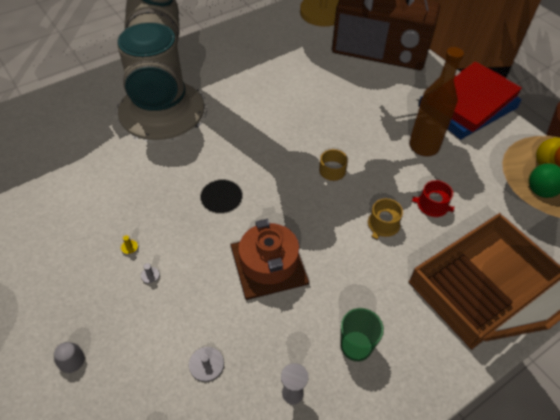

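The top view shows the jar at (305,190) with hooks at (313,168) and (299,208). The narrow steel disk is at (398,242); the yellow one is at (403,281) and the wide lid at (391,151). The eared brass collar is at (188,172), the red one at (134,162) and the earless ring at (184,251). I'll head for the disk.

>>> {"method": "apply_moves", "body": {
  "commands": [
    [0.3,-1,0,0,0,0,1],
    [0.3,-1,0,0,0,0,1],
    [0.3,-1,0,0,0,0,1],
    [0.3,-1,0,0,0,0,1],
    [0.3,-1,0,0,0,0,1],
    [0.3,-1,0,0,0,0,1],
    [0.3,-1,0,0,0,0,1],
    [0.3,-1,0,0,0,0,1],
    [0.3,-1,0,0,0,0,1],
    [0.3,-1,0,0,0,0,1],
    [0.3,-1,0,0,0,0,1],
    [0.3,-1,0,0,0,0,1]
  ]
}}

```text
clock: 1.5
tool_pos: [281.2, 241.2, 230.7]
tcp_rot: [3.141, 0.001, 2.803]
ft_force: [0.6, -0.8, 0.4]
width: 94.0
gripper_force: 0.0
```

>>> {"method": "apply_moves", "body": {
  "commands": [
    [0.3,-1,0,0,0,0,1],
    [0.3,-1,0,0,0,0,1],
    [0.3,-1,0,0,0,0,1],
    [0.3,-1,0,0,0,0,1],
    [0.3,-1,0,0,0,0,1],
    [0.3,-1,0,0,0,0,1],
    [0.3,-1,0,0,0,0,1],
    [0.3,-1,0,0,0,0,1],
    [0.3,-1,0,0,0,0,1],
    [0.3,-1,0,0,0,0,1],
    [0.3,-1,0,0,0,0,1],
    [0.3,-1,0,0,0,0,1]
  ]
}}

```text
clock: 2.5
tool_pos: [371.3, -59.0, 230.7]
tcp_rot: [3.141, 0.001, 2.802]
ft_force: [0.6, 0.2, 0.2]
width: 94.0
gripper_force: 0.0
```

>>> {"method": "apply_moves", "body": {
  "commands": [
    [0.3,-1,0,0,0,0,1],
    [0.3,-1,0,0,0,0,1],
    [0.3,-1,0,0,0,0,1],
    [0.3,-1,0,0,0,0,1],
    [0.3,-1,0,0,0,0,1],
    [0.3,-1,0,0,0,0,1],
    [0.3,-1,0,0,0,0,1],
    [0,0,0,0,0,0,1],
    [0,0,0,0,0,0,1]
  ]
}}

```text
clock: 3.25
tool_pos: [423.7, -233.5, 230.2]
tcp_rot: [3.141, -0.001, 2.801]
ft_force: [-0.1, 0.9, -0.4]
width: 94.0
gripper_force: 0.0
```

```bash
python3 - <<'E'
from h import *
o=env.get_obs(); print(o['clock'],o['tool_pos'],o['tcp_rot'],o['joint_pos'])
p=env.get_image('wrist'); save(p,'w1'); print(p['xyz'],p['orientation'])
for d in env.search_frame('disk_knob',p)[:5]: print(np.round(d['position'],0),round(d['score'],2),np.round(proj(p,d['position'])))
t=env.get_image('top')
print('jar rim',unproj(t,305,187,93),'hooks',unproj(t,313,168,83),unproj(t,299,208,83))
print('tcp axis table px',proj(p,[*o['tool_pos'][:2],40]))
E
```

```text
3.25 [ 423.71408358 -233.51766947  230.19532181] [ 3.14104764e+00 -6.62401619e-04  2.80091140e+00] [-6.47890653e-01  1.38506741e-01  1.68798297e+00  3.29842157e-04
  1.31589916e+00 -1.87808884e+00]
[ 354.82772822 -210.41045992  383.92235811] [ 2.89013242e+00 -1.07397115e-03  1.23039310e+00]
[ 340. -239.    8.] 0.84 [254. 126.]
[ 420. -235.    5.] 0.61 [279. 188.]
jar rim [529.16903298 -24.84261164  93.        ] hooks [573.40392629 -42.71319323  83.        ] [486.7927034 -12.9039097  83.       ]
tcp axis table px (np.float64(281.36131368035683), np.float64(195.3137528435844))
```

View pics/w1.png

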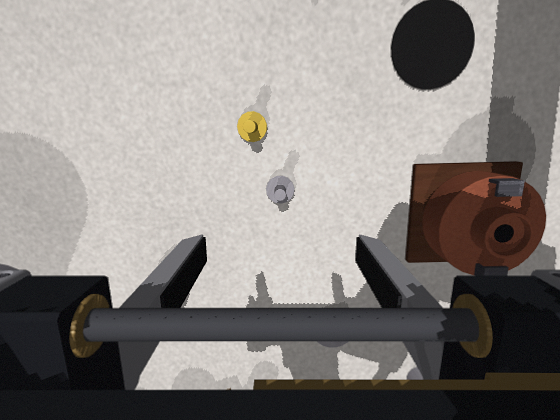

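The wrist view shows the disk body at about (280,188) with its knob top at about (280,195). The jar mouth is at about (505,233), with hooks at (510,187) and (491,271).

```bash
python3 - <<'E'
from h import *
p=env.get_image('wrist')
im=p['pixels']; 
print('knobtop',unproj(p,280,195,40),'disk',unproj(p,281,188,8))
print('rim',unproj(p,505,233,93),'hooks',unproj(p,510,187,83),unproj(p,491,271,83))
c=im[160:225,250:315]; cv2.imwrite('pics/c1.png',cv2.resize(c[:,:,::-1],None,fx=8,fy=8,interpolation=cv2.INTER_NEAREST))
E
```

```text
knobtop [ 422.30662896 -232.92270635   40.        ] disk [ 420.60163329 -231.01791545    8.        ]
rim [523.82545294 -28.5444366   93.        ] hooks [482.54308212  -9.94184193  83.        ] [567.95971548 -43.40052539  83.        ]
```

View pics/c1.png

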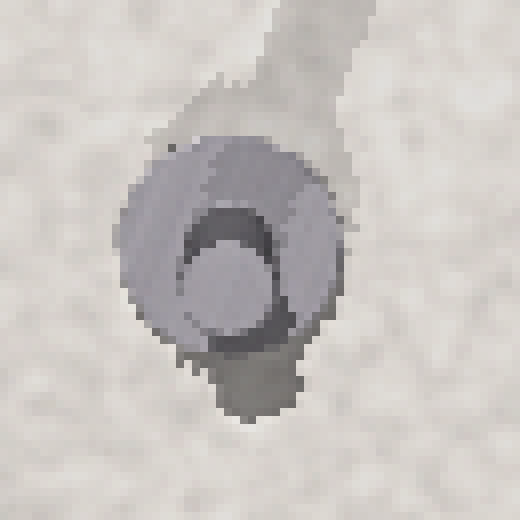

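>>> {"method": "apply_moves", "body": {
  "commands": [
    [-0.04,-0.05,-1,0,0,0,1],
    [0,0,-1,0,0,0,1],
    [0,0,-1,0,0,0,0.6],
    [0,0,-1,0,0,0,0.5],
    [0,0,-1,0,0,0,0.5],
    [0,0,-1,0,0,0,0.5],
    [0,0,-1,0,0,0,0.5],
    [0,0,-0.5,0,0,0,0.5],
    [0,0,-0.18,0,0,0,0.5],
    [0,0,0,0,0,0,0.5],
    [0,0,0,0,0,0,0.3]
  ],
  "force": 25
}}

```text
clock: 4.37
tool_pos: [423.1, -233.8, 39.2]
tcp_rot: [-3.141, 0.001, 2.804]
ft_force: [-0.2, -0.3, 0.4]
width: 43.2
gripper_force: 0.0
```

>>> {"method": "apply_moves", "body": {
  "commands": [
    [0,0,0,0,0,0,0],
    [0,0,0,0,0,0,0],
    [0,0,0,0,0,0,0],
    [0,0,0,0,0,0,0],
    [0,0,0,0,0,0,0],
    [0,0,0,0,0,0,0]
  ],
  "force": 25
}}

```text
clock: 4.87
tool_pos: [422.9, -234.1, 39.0]
tcp_rot: [-3.141, 0.001, 2.803]
ft_force: [-0.3, -0.4, 2.8]
width: 13.0
gripper_force: 25.0
```

>>> {"method": "apply_moves", "body": {
  "commands": [
    [0,0,0.4,0,0,0,0],
    [0,0,1,0,0,0,0],
    [0,0,1,0,0,0,0],
    [0,0,1,0,0,0,0],
    [0.86,0.92,1,0,0,0,0],
    [0.86,0.92,1,0,0,0,0],
    [0.86,0.92,0.6,0,0,0,0],
    [0.86,0.92,0,0,0,0,0],
    [0.86,0.92,0,0,0,0,0],
    [0.86,0.92,0,0,0,0,0],
    [0.86,0.92,0,0,0,0,0],
    [0.86,0.92,0,0,0,0,0]
  ]
}}

```text
clock: 5.87
tool_pos: [595.1, -48.5, 188.1]
tcp_rot: [-3.141, -0.001, 2.803]
ft_force: [0.2, -1.3, -0.7]
width: 13.3
gripper_force: 25.0
```

>>> {"method": "apply_moves", "body": {
  "commands": [
    [0,0,0,0,0,0,0],
    [0,0,0,0,0,0,0]
  ]
}}

```text
clock: 6.03
tool_pos: [594.9, -48.8, 187.6]
tcp_rot: [-3.141, -0.001, 2.805]
ft_force: [-0.0, 0.5, -0.8]
width: 12.6
gripper_force: 25.0
```

```bash
python3 - <<'E'
from h import *
o=env.get_obs(); print(o['clock'],o['tool_pos'],o['tcp_rot'],o['width'])
p=env.get_image('wrist'); save(p,'w2'); print(p['xyz'],p['orientation'])
for t in ['mouth','hook']:
  for d in env.search_frame(t,p)[:5]: print(t,np.round(d['position'],0),round(d['score'],2),np.round(proj(p,d['position'])))
E
```

```text
6.0333 [594.90832275 -48.75447687 187.62030779] [-3.14121906e+00 -1.48319595e-03  2.80542257e+00] 12.586292763491787
[526.08457982 -25.84991926 341.42886072] [ 2.89087330e+00 -1.40886604e-04  1.23496602e+00]
mouth [528. -29.  68.] 0.9 [278. 134.]
hook [530. -25.  69.] 0.69 [283. 135.]
```

View pics/w2.png

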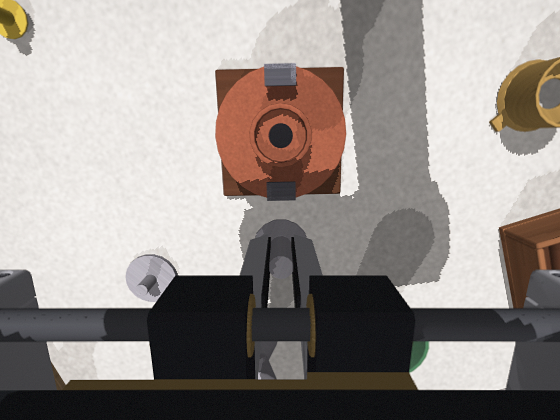

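The rim is a ring centred at about (280.5,135), spanning x 250–311. Hook tops are at about (280,72) and (281,190).

```bash
python3 - <<'E'
from h import *
p=env.get_image('wrist')
c=unproj(p,280.5,135.5,93); a=unproj(p,280,72,83); b=unproj(p,281.5,190,83)
print(c,a,b,np.degrees(np.arctan2(*(a-b)[1::-1])),(a+b)/2,np.linalg.norm(a-b))
im=p['pixels'][:,:,::-1].copy(); im=cv2.resize(im[40:220,200:360],None,fx=4,fy=4,interpolation=cv2.INTER_NEAREST)
ang=np.arctan2(*(a-b)[1::-1])
def dl(pts,col):
    q=np.array([(np.array(proj(p,x))-[200,40]+.5)*4 for x in pts]).round().astype(int); cv2.polylines(im,[q.reshape(-1,1,2)],True,col,1)
M=np.array([c[0],c[1]])
for r in (21,25): dl([[M[0]+r*np.cos(t),M[1]+r*np.sin(t),93] for t in np.linspace(0,6.28,60)],(0,255,0))
u=np.array([np.cos(ang),np.sin(ang)]);v=np.array([-u[1],u[0]])
for s in (1,-1): dl([[*(M+s*u*i+v*j),83] for i,j in((39,-12.5),(55,-12.5),(55,12.5),(39,12.5))],(255,0,0))
cv2.imwrite('pics/o2.png',im)
E
```

```text
[528.41269118 -28.83573883  93.        ] [482.64155806 -13.1090274   83.        ] [572.05086292 -43.32248338  83.        ] 161.32870888201467 [527.34621049 -28.21575539  83.        ] 94.37625081182516
```

View pics/o2.png

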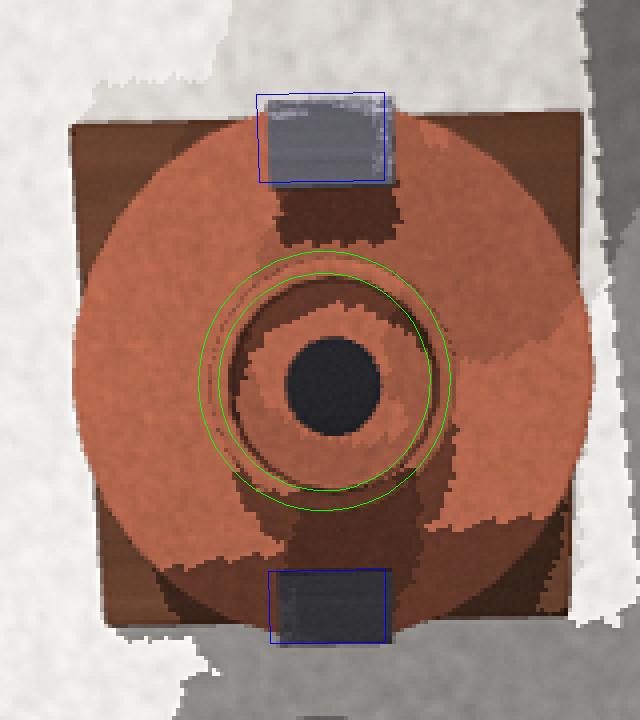

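```bash
python3 - <<'E'
from h import *
o=env.get_obs(); P=o['tool_pos']; p=env.get_image('wrist')
im=cv2.resize(p['pixels'][200:300,220:340,::-1].copy(),None,fx=6,fy=6,interpolation=cv2.INTER_NEAREST)
for r,dz in ((18,-30),(18,-38+5),(7,2)):
    q=np.array([(np.array(proj(p,[P[0]+r*np.cos(t),P[1]+r*np.sin(t),P[2]+dz]))-[220,200]+.5)*6 for t in np.linspace(0,6.28,60)]).round().astype(int)
    cv2.polylines(im,[q.reshape(-1,1,2)],True,(0,255,0),1)
cv2.imwrite('pics/o3.png',im)
E
```

```text
(no output)
```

View pics/o3.png

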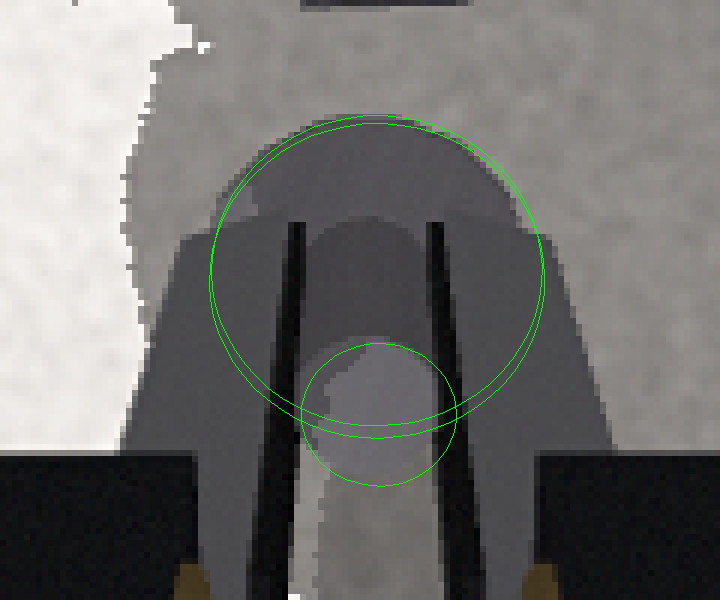

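>>> {"method": "apply_moves", "body": {
  "commands": [
    [-0.65,0.23,0,0,0,0,0],
    [-0.65,0.23,0,0,0,0,0],
    [-0.65,0.23,0,0,0,0,0],
    [-0.65,0.23,0,0,0,0,0],
    [0,0,-0.6,0,0,0,0],
    [0,0,-0.6,0,0,0,0],
    [0,0,-0.6,0,0,0,0],
    [0,0,-0.3,0,0,0,0],
    [0,0,0,0,0,0,0],
    [0,0,0,0,0,0,0]
  ]
}}

```text
clock: 7.12
tool_pos: [529.4, -27.4, 136.1]
tcp_rot: [-3.142, -0.0, 2.802]
ft_force: [0.1, -0.5, -0.3]
width: 13.0
gripper_force: 25.0
```

>>> {"method": "apply_moves", "body": {
  "commands": [
    [0,0,-0.1,0,0,0,0],
    [0,0,-0.1,0,0,0,0],
    [0,0,-0.1,0,0,0,0],
    [0,0,0,0,0,0,0]
  ]
}}

```text
clock: 7.45
tool_pos: [529.5, -26.9, 128.3]
tcp_rot: [3.142, -0.0, 2.803]
ft_force: [-0.7, -0.1, -1.3]
width: 12.8
gripper_force: 25.0
```

>>> {"method": "apply_moves", "body": {
  "commands": [
    [0,0,-0.07,0,0,0,0],
    [0,0,-0.07,0,0,0,0],
    [0,0,-0.05,0,0,0,0],
    [0,0,0,0,0,0,0],
    [0,0,0,0,0,0,0]
  ]
}}

```text
clock: 7.87
tool_pos: [529.6, -26.9, 123.6]
tcp_rot: [3.142, -0.0, 2.803]
ft_force: [-0.3, 0.4, -0.5]
width: 13.5
gripper_force: 25.0
```

>>> {"method": "apply_moves", "body": {
  "commands": [
    [0,0,0,0,0,0,0.3],
    [0,0,0,0,0,0,0.5],
    [0,0,0,0,0,0,0.6],
    [0,0,0.3,0,0,0,0.8],
    [0,0,1,0,0,0,1],
    [0.6,0,1,0,0,0,1],
    [1,0,1,0,0,0,1],
    [1,0.0,1,0,0,0,1],
    [0.4,0,0,0,0,0,1],
    [0,0,0,0,0,0,1]
  ]
}}

```text
clock: 8.7
tool_pos: [607.5, -27.1, 232.7]
tcp_rot: [3.141, 0.005, 2.803]
ft_force: [0.1, -0.3, -0.5]
width: 76.3
gripper_force: 0.0
```

```bash
python3 - <<'E'
from h import *
o=env.get_obs(); print(o['clock'],o['tool_pos'],o['width'])
p=env.get_image('wrist'); save(p,'w4')
for t in ['disk_knob','collar_grip']:
  for d in env.search_frame(t,p)[:5]: print(t,np.round(d['position'],0),round(d['score'],2),np.round(proj(p,d['position'])))
print(proj(p,[529.5,-26.5,124]),proj(p,[529.5,-26.5,92]))
E
```

```text
8.7 [607.47803713 -27.14520663 232.70937996] 76.31463362942483
disk_knob [ 344. -237.    7.] 0.71 [24. 30.]
disk_knob [532. -30.  89.] 0.62 [253. 132.]
disk_knob [530. -18.  67.] 0.62 [264. 126.]
collar_grip [581. 230.  25.] 0.57 [491.  94.]
(np.float64(251.33785972425167), np.float64(128.11568848004634)) (np.float64(254.47376465527023), np.float64(128.16149976489933))
```

View pics/w4.png

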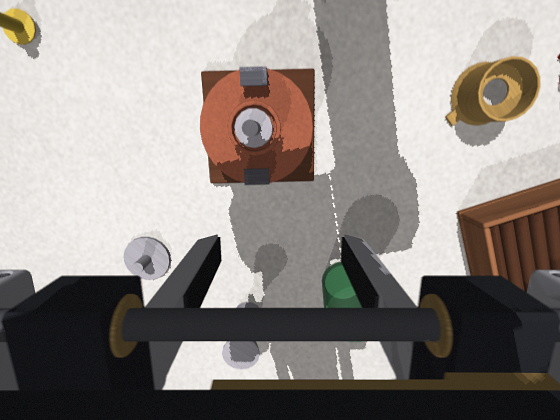

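The disk lies in the mouth at about (253,128), with its knob top at (251,128) as predicted. The eared collar is at about (485,92). I'm moving over the collar.

>>> {"method": "apply_moves", "body": {
  "commands": [
    [0.16,0.93,0,0,0,0,1],
    [0.16,0.93,0,0,0,0,1],
    [0.16,0.93,0,0,0,0,1],
    [0.16,0.93,0,0,0,0,1],
    [0.16,0.93,0,0,0,0,1],
    [0.16,0.93,0,0,0,0,1],
    [0.16,0.93,0,0,0,0,1],
    [0.16,0.93,0,0,0,0,1],
    [0.16,0.93,0,0,0,0,1],
    [0.16,0.93,0,0,0,0,1],
    [0,0,0,0,0,0,1],
    [0,0,0,0,0,0,1]
  ]
}}

```text
clock: 9.85
tool_pos: [642.8, 206.0, 229.7]
tcp_rot: [-3.139, -0.003, 2.805]
ft_force: [0.3, -0.6, -0.1]
width: 93.9
gripper_force: 0.0
```

```bash
python3 - <<'E'
from h import *
o=env.get_obs(); print(o['clock'],o['tool_pos'],o['tcp_rot'],o['width'])
p=env.get_image('wrist'); save(p,'w5')
im=p['pixels']
d=[d['position'] for d in env.search_frame('collar_grip',p)[:3]]; print(np.round(d))
h=cv2.cvtColor(im,cv2.COLOR_RGB2HSV)
m=((h[:,:,0]>13)&(h[:,:,0]<28)&(h[:,:,1]>120)).astype(np.uint8)
n,l,s,c=cv2.connectedComponentsWithStats(m)
for i in range(1,n):
    if s[i,4]>300: print(s[i],c[i])
u,v=map(int,proj(p,[d[0][0],d[0][1],25])); print(u,v)
u0=max(u-60,0); v0=max(v-50,0); print('crop origin',u0,v0)
crop=im[v0:v0+100,u0:u0+120,::-1]; cv2.imwrite('pics/c5.png',cv2.resize(crop,None,fx=6,fy=6,interpolation=cv2.INTER_NEAREST))
E
```

```text
9.85 [642.80782277 205.99300128 229.67360553] [-3.13922869e+00 -3.01004123e-03  2.80479832e+00] 93.9302238202913
[[582. 234.  28.]
 [600. 356.  24.]]
[ 256  105   63   60 2442] [286.85954136 134.1965602 ]
[  70  294   39   64 1084] [ 84.76568266 325.74907749]
[ 453  294   40   64 1083] [476.30193906 325.76915974]
[ 254  372  306   18 3419] [427.17227259 382.84439895]
287 136
crop origin 227 86
```

View pics/c5.png

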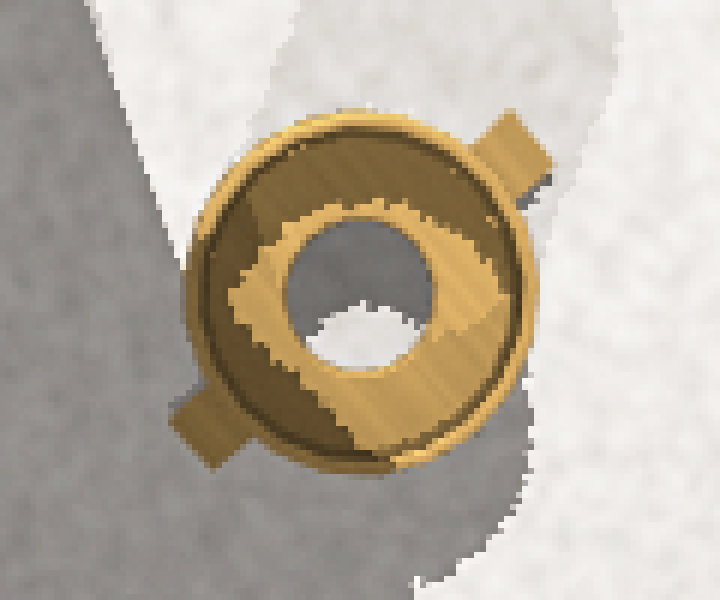

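The collar's top circle is centred at crop (361,292). Its ear tips are at crop (532,137) and (191,446).

```bash
python3 - <<'E'
from h import *
p=env.get_image('wrist'); f=lambda x,y,z: unproj(p,x/6+227-.5,y/6+86-.5,z)
a=f(532,137,5);b=f(191,446,5);c=f(361,292,48)
print(a,b,(a+b)/2,c,np.linalg.norm(a-b),np.degrees(np.arctan2(*(a-b)[1::-1])))
E
```

```text
[563.98991421 274.40833907   5.        ] [598.31216851 189.7098359    5.        ] [581.15104136 232.05908748   5.        ] [580.15203913 232.24864712  48.        ] 91.38847618946104 112.05919783165623
```

>>> {"method": "apply_moves", "body": {
  "commands": [
    [-0.83,0.36,-0.5,0,0,0,1],
    [-0.83,0.36,-0.5,0,0,0,1],
    [-0.83,0.36,-0.5,0,0,0,1],
    [0,0,-1,0,0,0,1],
    [0,0,-1,0,0,0,1],
    [0,0,-1,0,0,0,1],
    [0,0,-1,0,0,0,1],
    [0,0,-1,0,0,0,1],
    [0,0,-0.6,0,0,0,1],
    [0,0,-0.33,0,0,0,1],
    [0,0,0,0,0,0,1],
    [0,0,0,0,0,0,1]
  ]
}}

```text
clock: 11.0
tool_pos: [582.6, 231.9, 45.9]
tcp_rot: [3.142, 0.0, 2.802]
ft_force: [-0.3, 0.2, -0.4]
width: 94.1
gripper_force: 0.0
```

>>> {"method": "apply_moves", "body": {
  "commands": [
    [0,0,0,0,0,0,0.4],
    [0,0,0,0,0,0,0.4],
    [0,0,0,0,0,0,0.4],
    [0,0,0,0,0,0,0.4],
    [0,0,0,0,0,0,0.4]
  ],
  "force": 30
}}

```text
clock: 11.42
tool_pos: [582.7, 232.8, 46.1]
tcp_rot: [3.141, 0.001, 2.803]
ft_force: [0.3, 1.5, 0.5]
width: 63.9
gripper_force: 0.4
```

>>> {"method": "apply_moves", "body": {
  "commands": [
    [0,0,0,0,0,0,0.85],
    [0,0,0,0,0,0,0.85],
    [-0.076,0.02,-0.06,0,0,0,0.85],
    [0,0,0,0,0,0,0.85],
    [0,0,0,0,0,0,0.3],
    [0,0,0,0,0,0,0.3],
    [0,0,0,0,0,0,0.3],
    [0,0,0,0,0,0,0.3],
    [0,0,0,0,0,0,0.3]
  ],
  "force": 35
}}

```text
clock: 12.17
tool_pos: [580.5, 233.1, 44.0]
tcp_rot: [3.141, -0.0, 2.803]
ft_force: [0.1, 0.0, -1.1]
width: 63.0
gripper_force: 35.0
```

>>> {"method": "apply_moves", "body": {
  "commands": [
    [0,0,0.4,0,0,0,0.3],
    [0,0,1,0,0,-0.4,0.3],
    [0,0,1,0,0,-0.5,0.3],
    [0,0,1,0,0,-0.5,0.3],
    [0,0,1,0,0,-0.5,0.3],
    [0,0,1,0,0,-0.5,0.3],
    [0,0,0.6,0,0,0,0.3],
    [0,0,0,0,0,0,0.3]
  ]
}}

```text
clock: 12.83
tool_pos: [582.6, 233.7, 198.9]
tcp_rot: [3.135, 0.006, 2.593]
ft_force: [0.0, 0.4, 0.3]
width: 63.3
gripper_force: 35.0
```

>>> {"method": "apply_moves", "body": {
  "commands": [
    [-0.17,-0.87,0,0,0,-0.98,0.3],
    [-0.17,-0.87,0,0,0,-0.98,0.3],
    [-0.17,-0.87,0,0,0,-0.98,0.3],
    [-0.17,-0.87,0,0,0,-0.98,0.3],
    [-0.17,-0.87,0,0,0,-0.98,0.3],
    [-0.17,-0.87,0,0,0,-0.98,0.3],
    [-0.17,-0.87,0,0,0,-0.98,0.3],
    [-0.17,-0.87,0,0,0,-0.98,0.3],
    [-0.17,-0.87,0,0,0,-0.98,0.3],
    [-0.17,-0.87,0,0,0,-0.98,0.3],
    [-0.17,-0.87,0,0,0,-0.98,0.3],
    [-0.17,-0.87,0,0,0,-0.98,0.3]
  ]
}}

```text
clock: 13.83
tool_pos: [528.3, -28.8, 193.0]
tcp_rot: [-3.14, -0.0, 1.563]
ft_force: [-0.3, -0.4, -0.7]
width: 63.2
gripper_force: 35.0
```

>>> {"method": "apply_moves", "body": {
  "commands": [
    [0,0,0,0,0,0,0.3],
    [0,0,0,0,0,0,0.3],
    [0,0,0,0,0,0,0.3]
  ]
}}

```text
clock: 14.08
tool_pos: [529.2, -27.3, 193.5]
tcp_rot: [-3.141, -0.001, 1.568]
ft_force: [0.3, -0.4, -1.4]
width: 63.2
gripper_force: 35.0
```

>>> {"method": "apply_moves", "body": {
  "commands": [
    [0.01,0.02,-0.4,0,0,0,0.3],
    [0,0,-0.4,0,0,0,0.3],
    [0,0,-0.4,0,0,0,0.3],
    [0,0,-0.4,0,0,0,0.3],
    [0,0,-0.4,0,0,0,0.3],
    [0,0,0,0,0,0,0.3]
  ]
}}

```text
clock: 14.58
tool_pos: [527.9, -26.8, 141.2]
tcp_rot: [-3.137, -0.001, 1.568]
ft_force: [0.6, -0.9, -1.3]
width: 63.1
gripper_force: 35.0
```

>>> {"method": "apply_moves", "body": {
  "commands": [
    [0,0,-0.2,0,0,0,0.3],
    [0,0,-0.2,0,0,0,0.3],
    [0,0,-0.2,0,0,0,0.3],
    [0,0,0,0,0,0,0.3]
  ]
}}

```text
clock: 14.92
tool_pos: [529.2, -27.4, 128.1]
tcp_rot: [-3.14, -0.0, 1.567]
ft_force: [-0.9, -0.7, -0.4]
width: 63.3
gripper_force: 35.0
```

>>> {"method": "apply_moves", "body": {
  "commands": [
    [0.01,0.02,-0.15,0,0,0,0.3],
    [0,0,-0.15,0,0,0,0.3],
    [0,0,-0.12,0,0,0,0.3],
    [0,0,-0.06,0,0,0,0.3],
    [0,0,0,0,0,0,0.3],
    [0,0,0,0,0,0,0.3]
  ]
}}

```text
clock: 15.42
tool_pos: [530.0, -26.9, 116.9]
tcp_rot: [3.142, 0.0, 1.567]
ft_force: [0.3, -0.3, -0.5]
width: 62.9
gripper_force: 35.0
```

>>> {"method": "apply_moves", "body": {
  "commands": [
    [0,0,-0.08,0,0,0,0.3],
    [0,0,-0.06,0,0,0,0.3],
    [0,0,0,0,0,0,0.3],
    [0,0,0,0,0,0,0.3]
  ]
}}

```text
clock: 15.75
tool_pos: [529.9, -26.9, 113.4]
tcp_rot: [-3.142, -0.0, 1.567]
ft_force: [-0.5, -0.1, -1.6]
width: 63.4
gripper_force: 35.0
```

>>> {"method": "apply_moves", "body": {
  "commands": [
    [0,0,0,0,0,-0.8,0.3],
    [0,0,0,0,0,-0.8,0.3],
    [0,0,0,0,0,-0.8,0.3],
    [0,0,0,0,0,-0.8,0.3],
    [0,0,0,0,0,-0.8,0.3],
    [0,0,0,0,0,-0.8,0.3],
    [0,0,0,0,0,-0.8,0.3],
    [0,0,0,0,0,-0.8,0.3],
    [0,0,0,0,0,-0.8,0.3],
    [0,0,0,0,0,-0.8,0.3],
    [0,0,0,0,0,0,0.3]
  ]
}}

```text
clock: 16.67
tool_pos: [530.1, -26.9, 113.6]
tcp_rot: [3.141, -0.0, 0.868]
ft_force: [0.1, -0.4, -0.9]
width: 63.0
gripper_force: 35.0
```

```bash
python3 - <<'E'
from h import *
o=env.get_obs(); print(o['clock'],o['tool_pos'],o['tcp_rot'],o['ft_force'],o['moment'],o['width'])
E
```

```text
16.6667 [530.08468317 -26.92365637 113.58933199] [ 3.14129125e+00 -1.22846914e-04  8.67864410e-01] [ 0.09596002 -0.39612538 -0.85582583] [0.008566   0.12195199 0.00609815] 63.01001759115035
```

>>> {"method": "apply_moves", "body": {
  "commands": [
    [0,0,0,0,0,-0.6,0.3],
    [0,0,0,0,0,-0.6,0.3],
    [0,0,0,0,0,-0.6,0.3],
    [0,0,0,0,0,-0.6,0.3],
    [0,0,0,0,0,-0.6,0.3],
    [0,0,0,0,0,-0.4,0.3],
    [0,0,0,0,0,-0.3,0.3],
    [0,0,0,0,0,0,0.3],
    [0,0,0,0,0,0,0.3]
  ]
}}

```text
clock: 17.42
tool_pos: [530.0, -26.9, 113.6]
tcp_rot: [3.141, -0.0, 0.548]
ft_force: [-0.1, 0.1, -0.9]
width: 63.0
gripper_force: 35.0
```

```bash
python3 - <<'E'
from h import *
o=env.get_obs(); print(o['clock'],o['tool_pos'],o['tcp_rot'],o['ft_force'],o['moment'],o['width'])
E
```

```text
17.4167 [530.00853533 -26.92091131 113.55840251] [ 3.14138924e+00 -6.85050253e-05  5.47966556e-01] [-0.05111809  0.11697698 -0.92888495] [-0.03297427  0.10985286 -0.03142268] 62.962481437075404
```

>>> {"method": "apply_moves", "body": {
  "commands": [
    [0,0,0,0,0,-0.25,0.3],
    [0,0,0,0,0,-0.25,0.3],
    [0,0,0,0,0,-0.2,0.3],
    [0,0,0,0,0,0,0.3],
    [0,0,0,0,0,0,0.3]
  ]
}}

```text
clock: 17.83
tool_pos: [530.2, -26.4, 113.5]
tcp_rot: [-3.141, -0.001, 0.486]
ft_force: [1.6, 1.9, -2.1]
width: 63.4
gripper_force: 35.0
```

```bash
python3 - <<'E'
from h import *
o=env.get_obs(); print(o['tcp_rot'],o['ft_force'],o['moment'],o['width'])
E
```

```text
[-3.14122929e+00 -8.01325347e-04  4.85633248e-01] [ 1.58712854  1.93172327 -2.06434342] [ 0.48874958 -0.1098507   0.4150672 ] 63.41739384815374
```

>>> {"method": "apply_moves", "body": {
  "commands": [
    [0,0,0,0,0,-0.2,0.3],
    [0,0,0,0,0,-0.2,0.3],
    [0,0,0,0,0,0,0.3],
    [0,0,0,0,0,0,0.3]
  ]
}}

```text
clock: 18.17
tool_pos: [529.8, -26.7, 113.5]
tcp_rot: [-3.142, 0.0, 0.452]
ft_force: [1.3, 3.0, -0.4]
width: 63.3
gripper_force: 35.0
```

```bash
python3 - <<'E'
from h import *
o=env.get_obs(); print(o['tcp_rot'],o['ft_force'],o['moment'],o['width'])
E
```

```text
[-3.14158667e+00  4.17557285e-04  4.51662932e-01] [ 1.30174765  2.9929319  -0.41952624] [0.6970221  0.02560697 1.58850366] 63.27396943095519
```

>>> {"method": "apply_moves", "body": {
  "commands": [
    [0,0,0,0,0,0.1,0.3],
    [0,0,0,0,0,0,0.85],
    [0,0,0,0,0,0,0.95],
    [0,0,0,0,0,0,1],
    [0,0,0,0,0,0,1],
    [0,0,0.3,0,0,0,1],
    [0,0,0.6,0,0,0,1],
    [0,0,1,0,0,0,1],
    [0,0,1,0,0,0,1],
    [0.5,-0.5,1,0,0,0,1],
    [1,-1,0.5,0,0,0,1]
  ]
}}

```text
clock: 19.08
tool_pos: [566.8, -62.8, 228.0]
tcp_rot: [3.14, -0.003, 0.461]
ft_force: [0.9, 1.0, 0.2]
width: 94.4
gripper_force: 0.0
```

>>> {"method": "apply_moves", "body": {
  "commands": [
    [0.6,-0.8,0,0,0,0,1],
    [0,0,0,0,0,0,1],
    [0,0,0,0,0,0,1]
  ]
}}

```text
clock: 19.33
tool_pos: [582.8, -85.4, 223.7]
tcp_rot: [-3.142, 0.0, 0.457]
ft_force: [-0.4, -0.3, -0.4]
width: 94.1
gripper_force: 0.0
```

```bash
python3 - <<'E'
from h import *
o=env.get_obs(); print(o['clock'],o['tool_pos'],o['tcp_rot'])
p=env.get_image('wrist'); u,v=map(int,proj(p,[529.7,-26.7,90])); print(u,v)
u0=max(u-60,0);v0=max(v-50,0)
im=cv2.resize(p['pixels'][v0:v0+100,u0:u0+120,::-1],None,fx=6,fy=6,interpolation=cv2.INTER_NEAREST)
cv2.imwrite('pics/f.png',im); print(u0,v0)
for s in(1,-1):
  for a in(-18.7,-21.7):
    t=np.radians(a); print(a,(np.array(proj(p,[529.7+s*46*np.cos(t),-26.7+s*46*np.sin(t),72]))-[u0,v0])*6)
E
```

```text
19.3333 [582.78924505 -85.35166139 223.6740776 ] [-3.14152364e+00  8.80120817e-05  4.56669820e-01]
203 226
143 176
-18.7 [567.48331938  90.71582206]
-21.7 [577.59641899 100.77381666]
-18.7 [217.32118029 448.66089501]
-21.7 [207.20796534 439.55009741]
```

View pics/f.png

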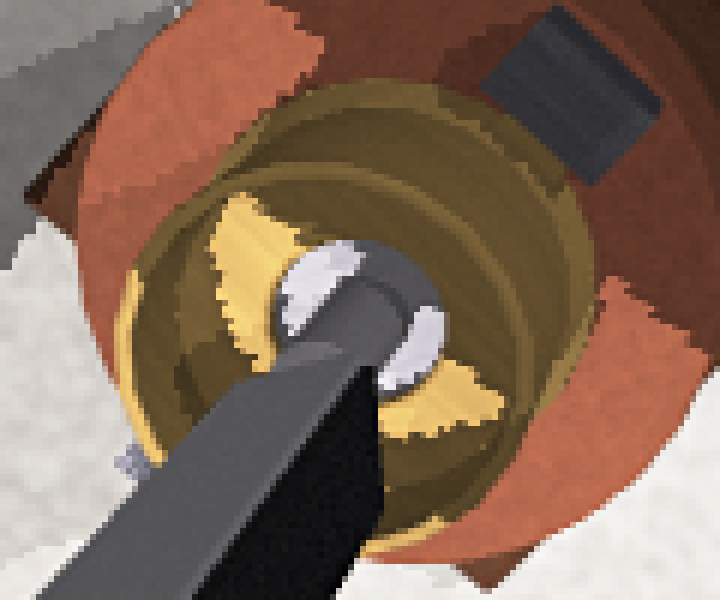

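The collar sits level with the knob through its middle. No ear shows beside the visible hook at (570,95), so that ear is under it; the finger hides the other hook. The turning moment also met the stop at the expected angle.

```bash
python3 -c "
from cell import env
print(env.hand_in())"
```

```text
the job is handed in; nothing more can be done
None
```

The jar is closed and handed in at about 19 s: the disk lies in the mouth knob up, and the collar is turned clockwise to its stop and released; a finger hid the far hook in the last picture, so that ear's seating rests on the stop torque.

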